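Pack the lab carrier with the labelled specimens

ROBOT

A 6-joint arm with a two-finger parallel gripper is mounted at the origin on the work surface. World frame = base frame: x ahead of the robot, y to its left, z up, the work surface at z = 0. Lengths are in m, angles in rad, forces in N, time in s.
With the tool pointing down it reaches from about 0.375 to 0.975 m from the base axis. Payload 3.8 kg.
Tool frame: the origin (TCP) lies midway between the tips of the shut fingers; the grasp point (between the pads) lies 19 mm behind it; z points along the fingers, y is the direction in which the jaws open and shut (so a half turn about z gives the same grasp; the last joint's range is limited). The gripper opens to 85 mm and grips with 20 to 120 N. Pads are 22 mm wide; open, the fingers measure 114 mm over their backs; the gripper's body (76 mm by 85 mm) begins 54 mm behind the grasp point. The pads swing forward as they close: fully open they stand 13 mm farther back than shut.
Start: joints at [-1.179, 0.264, 1.604, -0, 1.274, -0.037], TCP at [0.281, -0.614, 0.231] pointing down, gripper open.
Joint ranges: [-2.63, 2.63], [-0.94, 2.18], [0.31, 2.57], [-1.31, 4.45], [0, 2.66], [-2.55, 2.55]. Speed limits (rad/s): [2.57, 2.57, 3.14, 3.14, 3.14, 3.14].

INTERFACE

Orientations are given as a rotation vector (axis times angle).
In Python, from workcell import bot gives the robot as it stands. The module is installed in compiled form; this text tells all that it offers.
- The arm moves only by the tool move_arm, never from a script. Its argument "steps" is a list of rows, each a list of 5 numbers: the shift along the tool's x, y, z in mm, then the turn about the tool's z in degrees, then the opening in per cent of the stroke, from 0 (shut) to 100 (fully open). In form: [[tx, ty, tz, turn, claw], ...]. A call has 1 to 20 rows; each row is the pose to reach, as a shift and turn from the pose commanded when the call began, along the tool's axes at that moment; what a row does not reach only later rows make up. A row lasts 1/10 s, in which the tool goes at most 50 mm and 8.59 degrees, less where a joint would pass 70% of its speed; a pose out of reach is approached as far as the arm can. A call with a gripper value outside its range is refused whole. The fingers move at their own pace and stop on an object; "newtons" is the grip in N (left out, the last holds). Time passes only in rows, so rows that repeat a pose let the fingers close. It gives the time, the measured TCP pose, the force and the opening at its end, in the units of the state.
- bot.read_state(): the state, without advancing time (a new reading comes with each control period).
- bot.read_camera(name): name is "scene" or "top" or "wrist"; returns a dict with "pixels" (384x512x3 uint8, red, green, blue), "depth" (384x512 float32, m along the optical axis (not along the pixel's ray), 0 where there is no reading), "fovy" (degrees; the focal length in pixels is half the picture's height over the tangent of half this angle, whatever the lens; pixels are square), "cx", "cy" (the principal point, pixels), "xyz" and "attitude" of the camera in the world. Camera axes: x right, y up, looking along -z (the intrinsics and any distortion apply to the point x, -y, -z); pixel columns grow to the right and rows downward; lengths in m; the calibration is good to about 2 mm. A picture is of the moment at which its call begins.
- bot.finish_job(): hands the job in, once; it reports no verdict.
The state is a dict: "time": time; "q": joint angles; "joint_vel": joint speeds; "joint_torque": joint torques, N m; "tool_pos": TCP position; "tcp_rot": TCP orientation; "wrist_force": force on the tool from outside, world axes, zero at the start; "torque": the same for the moment, N m; "width": opening from 0.0 (shut) to 1.0 (fully open).
Only numpy, scipy, OpenCV 4.12 (cv2) and the standard library are available. Lean on these libraries where they do the work, as an engineer would, in place of code of your own. Each camera call takes 0.05 s, during which the arm holds its last target.

TASK

Pack the grey lab carrier for collection: stand each labelled specimen pot inside the collar of its lid's colour and lay the green slide mailer flat in the green-cornered nest. Keep the specimens upright, set them down without dropping them, and leave the two spare pots that have no label where they stand.

Things in the scene. Friction and masses are not known exactly. Their poses are not given: they have to be found in the camera images.
- yellow_pot: Labelled specimen pot, 60 mm tall: tapering white body (39 mm across the foot, 42 mm under the lid) with a paper label, ribbed yellow lid 46 mm across covering the top 14 mm, white label strip 34 x 17 mm on the lid. About 70 g. Origin at the centre of its underside, z up; yaw does not matter. Starts upright on a thin grey desk mat (top 3 mm above the desk) among other pots.
- red_pot: Labelled specimen pot, 60 mm tall: tapering white body (39 mm across the foot, 42 mm under the lid) with a paper label, ribbed red lid 46 mm across covering the top 14 mm, white label strip 34 x 17 mm on the lid. About 70 g. Origin at the centre of its underside, z up; yaw does not matter. Starts upright on a thin grey desk mat (top 3 mm above the desk) among other pots.
- blue_pot: Labelled specimen pot, 60 mm tall: tapering white body (39 mm across the foot, 42 mm under the lid) with a paper label, ribbed blue lid 46 mm across covering the top 14 mm, white label strip 34 x 17 mm on the lid. About 70 g. Origin at the centre of its underside, z up; yaw does not matter. Starts upright on a thin grey desk mat (top 3 mm above the desk) among other pots.
- slide_mailer: Slide mailer: a flat closed green plastic box for microscope slides, 84 mm (its x) x 34 mm (its y) x 24 mm tall, with a white paper label on top, about 50 g. Origin at the centre of its underside, z up. At the start it lies flat on the bare desk between the mat and the carrier; grip it across the 34 mm.
- spare_yellow: Unused spare pot, not for the carrier: same size and same yellow lid as the labelled yellow pot (60 mm tall, lid 46 mm across), but the lid is plain, without the white label strip, and the body is clear, without a label. Origin at the centre of its underside, z up. Stands on the desk mat among the labelled pots.
- spare_red: Unused spare pot, not for the carrier: same size and same red lid as the labelled red pot (60 mm tall, lid 46 mm across), but the lid is plain, without the white label strip, and the body is clear, without a label. Origin at the centre of its underside, z up. Stands on the desk mat among the labelled pots.
- yellow_holder: yellow holder: white plate 112 x 98 x 4 mm with an upright round yellow collar, 66 mm inside, 72 mm outside, rim 22 mm above the plate's underside; one of four (2 x 2, any order) in a low grey carrier, 236 x 208 mm, walls 30 mm high, fixed on the desk. Origin at the centre of the plate's underside (5 mm above the desk), z up; the pot stands inside the collar on the plate, 4 mm above the origin. Fixed.
- red_holder: red holder: white plate 112 x 98 x 4 mm with an upright round red collar, 66 mm inside, 72 mm outside, rim 22 mm above the plate's underside; one of four (2 x 2, any order) in a low grey carrier, 236 x 208 mm, walls 30 mm high, fixed on the desk. Origin at the centre of the plate's underside (5 mm above the desk), z up; the pot stands inside the collar on the plate, 4 mm above the origin. Fixed.
- blue_holder: blue holder: white plate 112 x 98 x 4 mm with an upright round blue collar, 66 mm inside, 72 mm outside, rim 22 mm above the plate's underside; one of four (2 x 2, any order) in a low grey carrier, 236 x 208 mm, walls 30 mm high, fixed on the desk. Origin at the centre of the plate's underside (5 mm above the desk), z up; the pot stands inside the collar on the plate, 4 mm above the origin. Fixed.
- mailer_nest: Nest: white plate 112 (x) x 98 (y) x 4 mm with four green corner angles and a green outline round a bay 104 (x) x 54 (y) mm, tops 16 mm above the plate's underside, the long sides open (70 mm) for fingers; one of four (2 x 2, any order) in a low grey carrier, 236 x 208 mm, walls 30 mm high, fixed on the desk. Origin: centre of the plate's underside (5 mm above the desk), z up. The mailer lies flat on the plate, 4 mm above the origin, long side along x, either way round.
There are look-alikes about, which are no part of the job. Several things have the shape of the slide_mailer; the one meant has the colours described above.

How it is judged:
At the end, for the whole second after the job is handed in: Each labelled pot stands upright in the collar of its colour and the mailer lies flat in its nest, long side along it (17 degrees), each centred within 15 mm, on the plate, released, at rest. Both spare pots stand within 30 mm of where they were (horizontal distance between yellow_pot and yellow_holder below 0.015 m and z of yellow_pot in the frame of yellow_holder between 0.001 and 0.009 m and angle between each of yellow_pot, red_pot, blue_pot, slide_mailer, spare_yellow, spare_red's own z axis and vertical below 0.12 rad and linear speed of each of yellow_pot, red_pot, blue_pot, slide_mailer below 0.02 m/s and contact force between each of yellow_pot, red_pot, blue_pot, slide_mailer and the fingers below 0.05 N and horizontal distance between red_pot and red_holder below 0.015 m and z of red_pot in the frame of red_holder between 0.001 and 0.009 m and horizontal distance between blue_pot and blue_holder below 0.015 m and z of blue_pot in the frame of blue_holder between 0.001 and 0.009 m and horizontal distance between slide_mailer and mailer_nest below 0.015 m and z of slide_mailer in the frame of mailer_nest between 0.001 and 0.009 m and angle between the x axis of slide_mailer and the x axis of mailer_nest, either way round below 0.3 rad and distance of each of spare_yellow, spare_red from where it was at the start of the episode below 0.03 m); the robot touches nothing.
It fails at once if a pot to be packed, or the mailer, is tipped more than 45 degrees (angle between any of yellow_pot, red_pot, blue_pot, slide_mailer's own z axis and vertical above 0.8 rad).
It fails at once if a pot to be packed, or the mailer, is dropped: it falls free at more than 0.8 m/s (about 3 cm) ((linear speed of yellow_pot above 0.8 m/s and contact force between yellow_pot and anything else below 0.02 N) or (linear speed of red_pot above 0.8 m/s and contact force between red_pot and anything else below 0.02 N) or (linear speed of blue_pot above 0.8 m/s and contact force between blue_pot and anything else below 0.02 N) or (linear speed of slide_mailer above 0.8 m/s and contact force between slide_mailer and anything else below 0.02 N)).
It fails at once if a spare pot is moved more than 30 mm or knocked over (distance of any of spare_yellow, spare_red from where it was at the start of the episode above 0.03 m or angle between any of spare_yellow, spare_red's own z axis and vertical above 0.5 rad).
It also fails if it takes over 120 s, if anything falls off the work surface, if the arm or the gripper's body presses on something with over 40 N, if the wrist force passes 120 N, or if a joint passes its speed limit or range.

## Working session

There is one attempt and no reset: what is moved stays moved. The work goes in short steps, Python scripts to look and compute and a tool call to move; the robot and the scene stay as the last step left them, time stands still between calls to the robot, and variables do not carry over. Pictures are saved under pics/ and viewed, and the job is handed in when it is done.

Besides the shell and the picture viewer there is one more tool, called after "Call:" by a JSON object that holds its "method" and its "body", one argument or row to a line. move_arm: Moves the arm, as the interface text tells. Its arguments: {"type":"object","properties":{"steps":{"type":"array","items":{"type":"array","items":{"type":"number"}}},"newtons":{"type":"number"}},"required":["steps"]}

```bash
mkdir -p pics
cat > h.py <<'E'
import numpy as np, cv2
from scipy.spatial.transform import Rotation as R
from workcell import bot
def cam(n):
    c=bot.read_camera(n); np.savez('last_%s.npz'%n,**{k:np.array(v) for k,v in c.items()}); return c
def load(n): return dict(np.load('last_%s.npz'%n))
def save(c,name,crop=None,s=1):
    im=c['pixels'][:,:,::-1]
    if crop: im=im[crop[1]:crop[3],crop[0]:crop[2]]
    im=cv2.resize(im,None,fx=s,fy=s,interpolation=cv2.INTER_CUBIC); cv2.imwrite('pics/'+name,im)
def Rm(c):
    a=np.array(c['attitude'],float)
    return R.from_rotvec(a).as_matrix() if a.shape==(3,) else (a if a.shape==(3,3) else R.from_quat(a).as_matrix())
def ray(c,u,v):
    f=c['pixels'].shape[0]/2/np.tan(np.radians(c['fovy'])/2)
    return Rm(c)@np.array([(u-c['cx'])/f,-(v-c['cy'])/f,-1])
def atz(c,u,v,z):
    d=ray(c,u,v); o=np.array(c['xyz']); return o+d*(z-o[2])/d[2]
def pt(c,u,v):
    return np.array(c['xyz'])+ray(c,u,v)*c['depth'][int(round(v)),int(round(u))]
E
python3 - <<'E'
from h import *
print(bot.read_state())
for n in ['scene','top','wrist']:
    c=cam(n); save(c,n+'0.png',s=1.5); print(n,{k:v for k,v in c.items() if k not in('pixels','depth')})
E
```

```text
{'time': 0.0, 'q': array([-1.17887680e+00,  2.64760608e-01,  1.60536563e+00,  1.42442070e-05,
        1.27369951e+00, -3.69160501e-02]), 'joint_vel': array([ 0.00150852,  0.00039518,  0.00023045,  0.00016913,  0.00048971,
       -0.00038867]), 'joint_torque': array([-6.25192133e-04, -5.15119600e+01, -3.67309606e+01, -1.73375025e-05,
        1.30632284e-02, -3.26011593e-05]), 'tool_pos': array([ 0.28038829, -0.61321063,  0.22996152]), 'tcp_rot': array([-3.06750288e+00, -6.67989004e-01,  5.97897125e-04]), 'wrist_force': array([-0.66615971,  0.29767175,  0.96772238]), 'torque': array([-0.01942691, -0.00941881,  0.02727932]), 'width': 0.9984730683291765}
scene {'fovy': 57.67516137079695, 'cx': 253.7569831829307, 'cy': 184.31811916721193, 'xyz': array([ 1.13551354, -0.49981623,  0.51307933]), 'attitude': array([0.92931131, 0.38942576, 0.71675935])}
top {'fovy': 56.92201816971335, 'cx': 261.63235334140495, 'cy': 194.75749251541345, 'xyz': array([0.56013903, 0.00174939, 0.93260119]), 'attitude': array([ 0.08024733, -0.07892008, -1.56884419])}
wrist {'fovy': 69.24320595595351, 'cx': 254.82658580971673, 'cy': 195.46738886473958, 'xyz': array([ 0.33889695, -0.58659788,  0.37359465]), 'attitude': array([-0.23250843,  0.15201125, -1.13566573])}
```

View pics/top0.png

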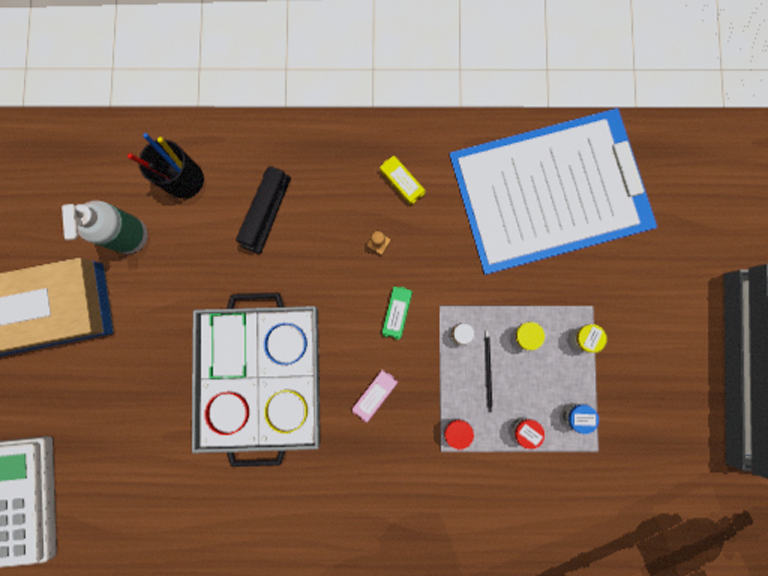

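View pics/scene0.png

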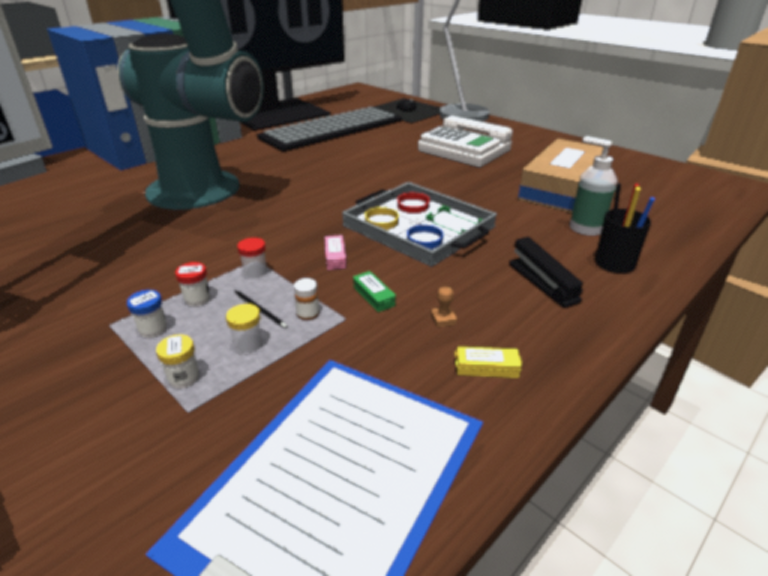

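View pics/wrist0.png

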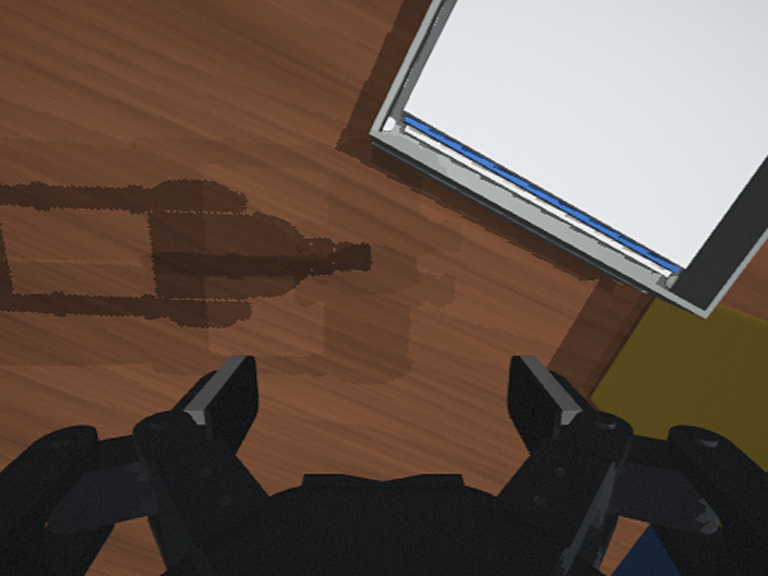

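Run:
```python
from h import *
c=load('top')
save(c,'t_mat.png',(285,195,410,310),6)
save(c,'t_car.png',(120,190,285,310),4.8)
```

```text
(no output)
```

View pics/t_mat.png

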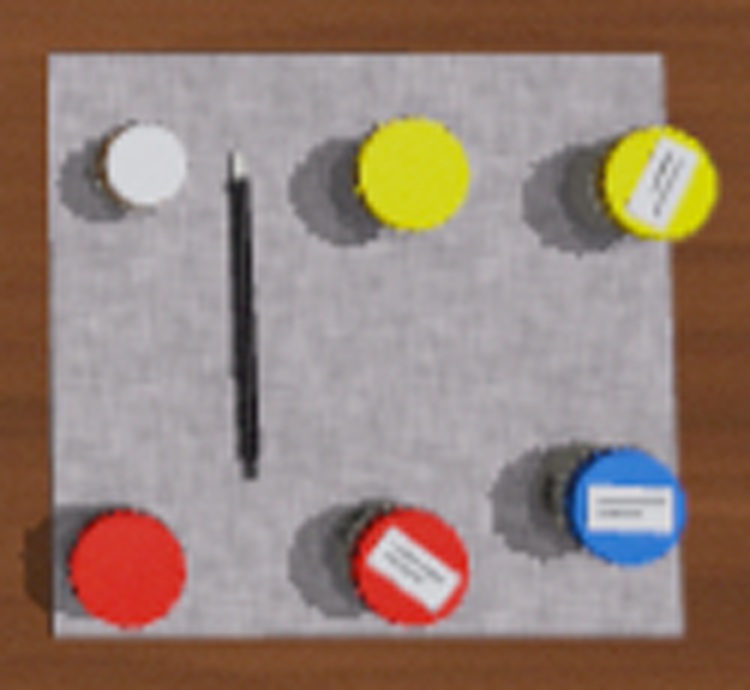

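View pics/t_car.png

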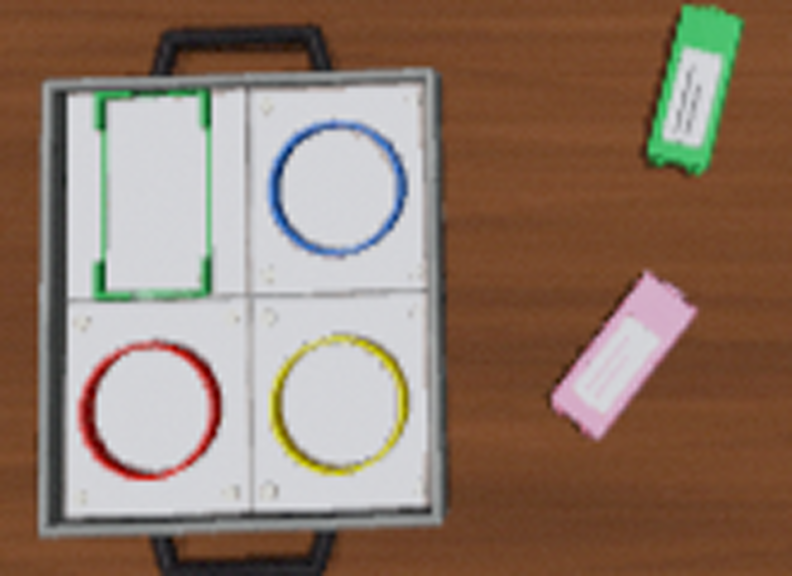

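```bash
cat > m.py <<'E'
from h import *
c=load('top')
def p(x,y,crop,s,z):
    u=(x+.5)/s-.5+crop[0]; v=(y+.5)/s-.5+crop[1]
    q=atz(c,u,v,z); d=pt(c,u,v); return q,d
M=((285,195),6); C=((120,190),4.8)
L=[('sp_y',413,174,M,.063),('yel',661,184,M,.063),('blue',627,506,M,.063),('red',411,567,M,.063),('sp_r',128,568,M,.063),('white',145,166,M,.05),
('matTL',50,54,M,.003),('matTR',662,54,M,.003),('matBR',684,635,M,.003),('matBL',55,635,M,.003),
('blueC',338,188,C,.027),('yelC',339,403,C,.027),('redC',150,410,C,.027),
('nTL',98,95,C,.021),('nTR',208,93,C,.021),('nBL',98,297,C,.021),('nBR',208,295,C,.021),
('carTL',44,82,C,.03),('carTR',438,70,C,.03),('carBL',42,535,C,.03),('carBR',440,522,C,.03),
('mTL',683,6,C,.024),('mTR',742,17,C,.024),('mBL',648,155,C,.024),('mBR',705,168,C,.024)]
for n,x,y,(cr,s),z in L:
    q,d=p(x,y,cr,s,z); print(n,np.round(q*1000,1),'depth',np.round(d*1000,1))
E
python3 m.py
```

```text
sp_y [ 577.8 -222.1   63. ] depth [ 577.8 -222.1   63.1]
yel [ 573.8 -323.1   63. ] depth [ 573.7 -322.6   64.4]
blue [ 444.9 -304.6   63. ] depth [ 444.8 -305.    61.8]
red [ 420.9 -217.3   63. ] depth [ 421.1 -217.    64.1]
sp_r [ 420.4 -104.    63. ] depth [ 420.7 -103.8   64.7]
white [ 581.3 -114.6   50. ] depth [ 581.  -113.    62.3]
matTL [631.4 -79.8   3. ] depth [631.5 -80.    0.7]
matTR [ 631.5 -348.1    3. ] depth [ 631.6 -348.4    2.1]
matBR [ 383.  -348.1    3. ] depth [ 381.9 -350.3   -2.9]
matBL [382.8 -79.8   3. ] depth [382.5 -80.    1.3]
blueC [565.1 184.8  27. ] depth [565.2 188.6   8.1]
yelC [453.1 181.9  27. ] depth [450.4 186.4   4.4]
redC [449.4 280.8  27. ] depth [447.  286.8   7.3]
nTL [614.8 315.9  21. ] depth [614.8 316.3  20. ]
nTR [615.9 256.9  21. ] depth [616.3 258.6  14.8]
nBL [507.5 312.1  21. ] depth [507.2 314.   15.5]
nBR [508.6 253.8  21. ] depth [507.7 258.    5.7]
carTL [621.2 341.8  30. ] depth [621.1 341.3  31.3]
carTR [627.7 132.3  30. ] depth [630.1 137.   -3.2]
carBL [386.1 333.8  30. ] depth [386.  333.9  29.7]
carBR [392.8 127.7  30. ] depth [393.  127.5  31. ]
mTL [662.7   1.9  24. ] depth [663.    1.9  20.6]
mTR [656.7 -29.8  24. ] depth [ 6.593e+02 -3.070e+01 -4.000e-01]
mBL [582.7  20.5  24. ] depth [583.   20.7  14.3]
mBR [575.8  -9.9  24. ] depth [576.2 -10.2   1.2]
```

```bash
cat >> h.py <<'E'
def plan(x,y,z,yaw,frm=None):
    """delta in tool axes (mm,deg) from pose frm=(x,y,z mm,yaw deg of tool x); default measured"""
    if frm is None: frm=meas()
    a=np.radians(frm[3]); d=np.array([x,y,z])-frm[:3]
    tx=np.array([np.cos(a),np.sin(a),0]); ty=np.array([np.sin(a),-np.cos(a),0])
    t=-(yaw-frm[3]); t=(t+180)%360-180
    print('from',np.round(frm,1),'tx %.1f ty %.1f tz %.1f turn %.1f'%(d@tx,d@ty,-d[2],t))
def meas():
    s=bot.read_state(); m=R.from_rotvec(s['tcp_rot']).as_matrix()
    return np.array([*(s['tool_pos']*1000),np.degrees(np.arctan2(m[1,0],m[0,0]))])
E
python3 - <<'E'
from h import *
for n in ['top','wrist']:
    c=load(n); 
    for v in range(10,384,40):
        print(n,v,[tuple(np.round(pt(c,u,v)*1000).astype(int)) for u in ((480,500) if n=='top' else (300,400,500))])
plan(574,-323,231,90,np.array([281,-614,231,24.57]))
E
```

```text
top 10 [(np.int64(1667), np.int64(-1096), np.int64(-749)), (np.int64(1665), np.int64(-1195), np.int64(-746))]
top 50 [(np.int64(1456), np.int64(-1083), np.int64(-749)), (np.int64(1453), np.int64(-1179), np.int64(-744))]
top 90 [(np.int64(943), np.int64(-594), np.int64(-2)), (np.int64(943), np.int64(-649), np.int64(-3))]
top 130 [(np.int64(830), np.int64(-585), np.int64(2)), (np.int64(831), np.int64(-641), np.int64(-1))]
top 170 [(np.int64(722), np.int64(-581), np.int64(-3)), (np.int64(722), np.int64(-635), np.int64(-3))]
top 210 [(np.int64(615), np.int64(-573), np.int64(0)), (np.int64(611), np.int64(-579), np.int64(68))]
top 250 [(np.int64(511), np.int64(-566), np.int64(-1)), (np.int64(514), np.int64(-573), np.int64(68))]
top 290 [(np.int64(408), np.int64(-561), np.int64(-1)), (np.int64(419), np.int64(-570), np.int64(63))]
top 330 [(np.int64(309), np.int64(-553), np.int64(0)), (np.int64(309), np.int64(-605), np.int64(-1))]
top 370 [(np.int64(211), np.int64(-549), np.int64(-2)), (np.int64(211), np.int64(-599), np.int64(-1))]
wrist 10 [(np.int64(440), np.int64(-583), np.int64(96)), (np
[... 832 characters left out ...]
np.int64(2))]
wrist 250 [(np.int64(200), np.int64(-722), np.int64(1)), (np.int64(260), np.int64(-856), np.int64(0)), (np.int64(327), np.int64(-855), np.int64(124))]
wrist 290 [(np.int64(140), np.int64(-752), np.int64(1)), (np.int64(310), np.int64(-652), np.int64(294)), (np.int64(295), np.int64(-855), np.int64(148))]
wrist 330 [(np.int64(294), np.int64(-620), np.int64(311)), (np.int64(307), np.int64(-641), np.int64(314)), (np.int64(317), np.int64(-669), np.int64(311))]
wrist 370 [(np.int64(300), np.int64(-614), np.int64(330)), (np.int64(291), np.int64(-657), np.int64(306)), (np.int64(311), np.int64(-664), np.int64(320))]
from [ 281.  -614.   231.    24.6] tx 387.5 ty -142.8 tz -0.0 turn -65.4
```

The top view shows the labelled pots at crop pixels yellow (661,184), blue (627,506) and red (411,567). All three lids read a height of 63 mm. The carrier sides measure about 235 x 207 mm, which matches the given size, so I'm moving above the yellow pot.

Call:
{"method": "move_arm", "body": {
  "steps": [
    [40, -15, 0, -8, 100],
    [85, -31, 0, -16, 100],
    [130, -48, 0, -24, 100],
    [175, -65, 0, -32, 100],
    [220, -81, 0, -40, 100],
    [265, -98, 0, -48, 100],
    [310, -114, 0, -56, 100],
    [350, -129, 0, -61, 100],
    [387.5, -143, 0, -65.4, 100],
    [387.5, -143, 0, -65.4, 100],
    [387.5, -143, 20, -65.4, 100],
    [387.5, -143, 50, -65.4, 100],
    [387.5, -143, 50, -65.4, 100]
  ],
  "newtons": 40
}}

```text
time: 1.45
tool_pos: [0.5702, -0.3211, 0.1759]
tcp_rot: [-2.216, -2.214, 0.004]
wrist_force: [-1.1, 0.2, 0.4]
width: 1.001
```

Run:
```python
from h import *
plan(574,-323,34,90)
c=cam('wrist'); save(c,'w1.png',s=1.5); print(c['xyz'])
```

```text
from [ 570.2 -321.1  175.9   89.9] tx -1.9 ty 3.8 tz 141.9 turn -0.1
[ 0.57036381 -0.25665566  0.31974141]
```

View pics/w1.png

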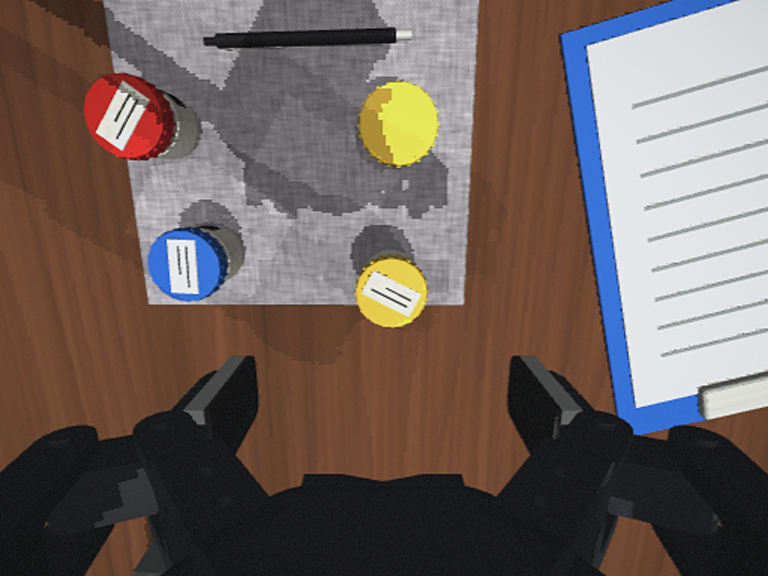

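Run:
```python
from h import *
c=load('wrist')
for n,u,v in [('yel',391,292),('blue',188,265),('red',130,116),('spy',400,124)]:
    print(n,np.round(atz(c,u/1.5,v/1.5,.063)*1000,1),np.round(pt(c,u/1.5,v/1.5)*1000,1))
for n,u,v in [('tipL',240,358),('tipR',525,358),('padL',250,400)]: print(n,np.round(pt(c,u/1.5,v/1.5+1)*1000,1))
plan(574,-323,34,90); s=bot.read_state(); print(s['q'],s['joint_vel'])
```

```text
yel [ 573.4 -323.5   63. ] [ 573.4 -323.    64.9]
blue [ 445.9 -306.1   63. ] [ 446.1 -306.    63.6]
red [ 422.9 -219.    63. ] [ 423.5 -219.1   64.1]
spy [ 578.2 -223.7   63. ] [ 578.2 -223.8   63.9]
tipL [ 524.  -310.7  197.5]
tipR [ 614.1 -310.4  197.7]
padL [ 526.1 -325.2  197.9]
from [ 571.2 -321.9  178.2   89.9] tx -1.1 ty 2.8 tz 144.2 turn -0.1
[-5.51008578e-01  2.68064390e-01  1.69853085e+00 -2.77885229e-04
  1.18153301e+00 -5.49684022e-01] [-0.00205867 -0.02983062 -0.05501993  0.00106187  0.00597604 -0.00226573]
```

Call:
{"method": "move_arm", "body": {
  "steps": [
    [0, 0, 30, 0, 100],
    [0, 0, 60, 0, 100],
    [0, 0, 90, 0, 100],
    [0, 0, 120, 0, 100],
    [0, 0, 140, 0, 100],
    [0, 0, 150, 0, 100],
    [0, 0, 150, 0, 100],
    [0, 0, 150, 0, 100],
    [0, 0, 150, 0, 100],
    [0, 0, 150, 0, 30],
    [0, 0, 150, 0, 30],
    [0, 0, 150, 0, 30],
    [0, 0, 150, 0, 30],
    [0, 0, 150, 0, 30],
    [0, 0, 150, 0, 30],
    [0, 0, 150, 0, 30],
    [0, 0, 150, 0, 30],
    [0, 0, 150, 0, 30]
  ],
  "newtons": 40
}}

```text
time: 3.3
tool_pos: [0.5741, -0.323, 0.0322]
tcp_rot: [2.221, 2.22, 0.0]
wrist_force: [-0.7, -0.2, 5.7]
width: 0.523
```

Run:
```python
from h import *
print(meas(),bot.read_state()['wrist_force'],bot.read_state()['width'])
c=cam('wrist'); save(c,'w2.png',s=1.5)
c=cam('scene'); save(c,'s2.png',(60,150,260,290),4)
```

```text
[ 574.09576071 -323.03398201   32.22087038   89.96910695] [-0.6991058  -0.23314395  5.70439799] 0.5233768182603076
```

View pics/w2.png

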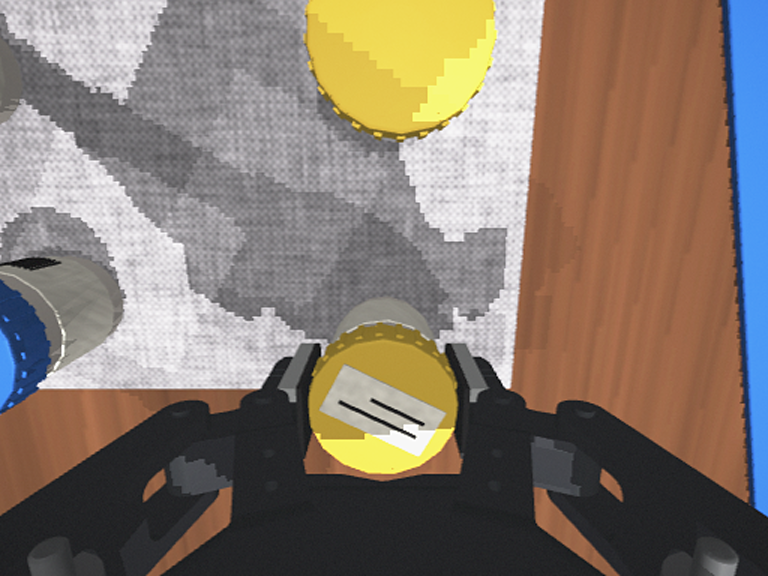

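View pics/s2.png

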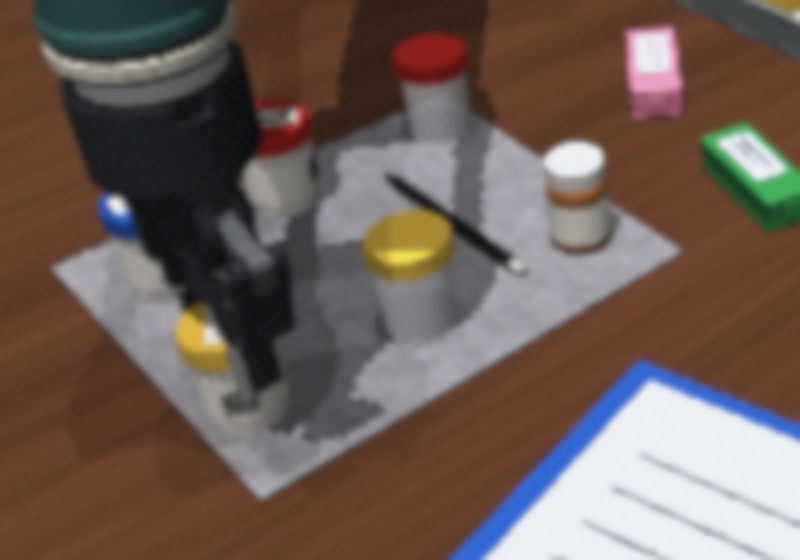

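The yellow pot is gripped at an opening of 44 mm, centred between the pads. Lifting it and carrying it over to the yellow collar.

Call:
{"method": "move_arm", "body": {
  "steps": [
    [0, 0, -5, 0, 30],
    [0, 0, -20, 0, 30],
    [0, 0, -45, 0, 30],
    [0, 0, -75, 0, 30],
    [0, 0, -100, 0, 30],
    [10, -2, -110, 0, 30],
    [35, -8, -110, 0, 30],
    [75, -18, -110, 0, 30],
    [120, -29, -110, 0, 30],
    [165, -40, -110, 0, 30],
    [210, -50, -110, 0, 30],
    [255, -61, -110, 0, 30],
    [300, -72, -110, 0, 30],
    [345, -83, -110, 0, 30],
    [390, -94, -110, 0, 30],
    [430, -103, -110, 0, 30],
    [465, -112, -110, 0, 30],
    [490, -118, -110, 0, 30],
    [504, -121, -110, 0, 30],
    [504, -121, -110, 0, 30]
  ]
}}

```text
time: 5.4
tool_pos: [0.4518, 0.1827, 0.1409]
tcp_rot: [-2.219, -2.224, 0.001]
wrist_force: [0.3, -0.3, -0.4]
width: 0.521
```

Run:
```python
from h import *
print(meas(),bot.read_state()['wrist_force'],bot.read_state()['width'])
c=cam('wrist'); save(c,'w3.png',s=1.5)
```

```text
[451.81398535 182.65057123 140.91858119  90.12980682] [ 0.26731688 -0.27440857 -0.39153113] 0.5206011641631976
```

View pics/w3.png

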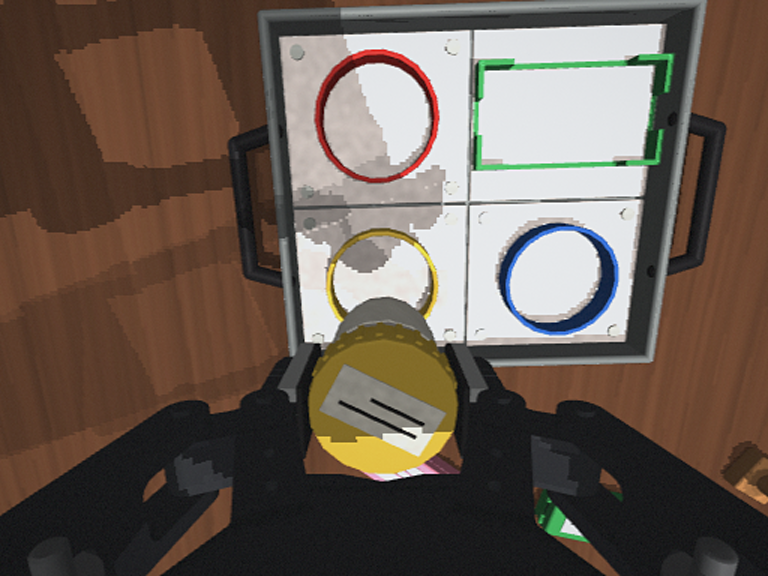

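Run:
```python
from h import *
c=load('wrist')
for n,u,v,z in [('red',377,115,.027),('blue',558,277,.027),('yel',383,286,.027),('n1',475,60,.021),('n2',672,55,.021),('n3',472,168,.021),('n4',660,163,.021)]:
    print(n,np.round(atz(c,u/1.5,v/1.5,z)*1000,1))
print(meas())
```

```text
red [447.2 284.4  27. ]
blue [561.4 189.4  27. ]
yel [450.8 183.4  27. ]
n1 [502.9 314.3  21. ]
n2 [614.3 317.   21. ]
n3 [504.5 255.5  21. ]
n4 [617.6 258.6  21. ]
[452.26052038 181.58454072 140.9646214   90.08349707]
```

The wrist view puts the collars within 4 mm of the top view's positions. Lowering, releasing with a small opening, then rising.

Call:
{"method": "move_arm", "body": {
  "steps": [
    [1, -1, 20, 0, 30],
    [1, -1, 45, 0, 30],
    [1, -1, 70, 0, 30],
    [1, -1, 88, 0, 30],
    [1, -1, 97, 0, 30],
    [1, -1, 100, 0, 30],
    [1, -1, 102, 0, 30],
    [1, -1, 102.5, 0, 30],
    [1, -1, 102.5, 0, 30],
    [1, -1, 102.5, 0, 30],
    [1, -1, 102.5, 0, 30],
    [1, -1, 102.5, 0, 55],
    [1, -1, 102.5, 0, 60],
    [1, -1, 102.5, 0, 70],
    [1, -1, 102.5, 0, 80],
    [1, -1, 102.5, 0, 80],
    [1, -1, 102.5, 0, 80]
  ]
}}

```text
time: 7.15
tool_pos: [0.4519, 0.1823, 0.0388]
tcp_rot: [-2.222, -2.221, 0.0]
wrist_force: [0.1, 0.1, 0.4]
width: 0.799
```

Run:
```python
from h import *
print(meas(),bot.read_state()['wrist_force'],bot.read_state()['width'])
c=cam('wrist'); save(c,'w4.png',s=1.5)
c=cam('scene'); save(c,'s4.png',(180,90,380,230),4)
```

```text
[451.87961357 182.3338167   38.7640707   89.96628964] [0.13526129 0.09519481 0.39246372] 0.7994607239596778
```

View pics/w4.png

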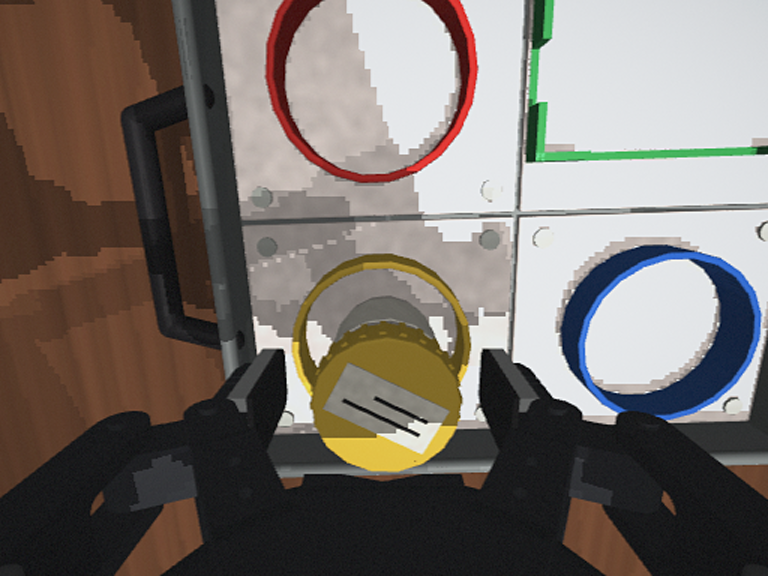

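View pics/s4.png

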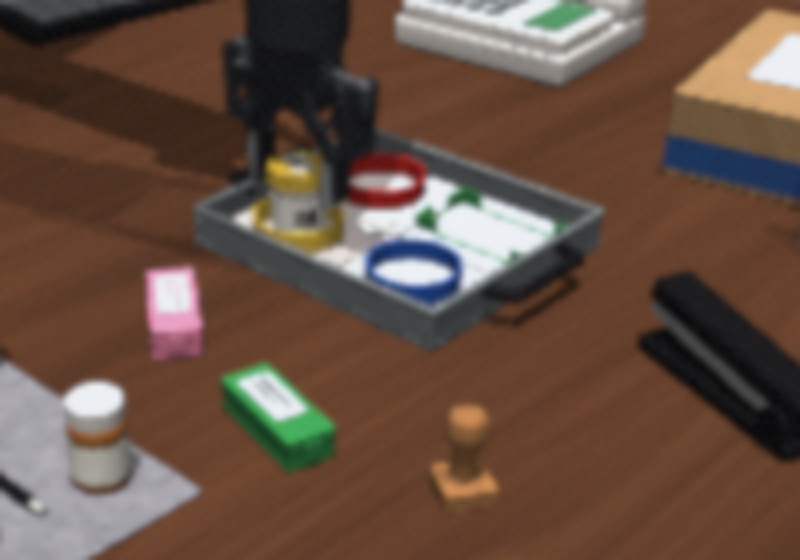

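The yellow pot stands inside its collar, at about (385,415) in the wrist view, and the jaws are clear. Next is the blue pot.

Call:
{"method": "move_arm", "body": {
  "steps": [
    [0, 0, -10, 0, 85],
    [0, 0, -35, 0, 90],
    [0, 0, -70, 0, 90],
    [0, 0, -105, 0, 90],
    [-15, 0, -120, 0, 90],
    [-50, -1, -120, 0, 90],
    [-95, -1, -120, 0, 90],
    [-143, -2, -120, 0, 90],
    [-191, -3, -120, 0, 90],
    [-239, -3, -120, 0, 90],
    [-287, -4, -120, 0, 90],
    [-335, -4, -120, 0, 90],
    [-383, -5, -120, 0, 90],
    [-425, -6, -120, 0, 90],
    [-460, -6, -120, 0, 90],
    [-480, -6.5, -120, 0, 90],
    [-487.5, -6.5, -120, 0, 90],
    [-487.5, -6.5, -110, 0, 90],
    [-487.5, -6.5, -85, 0, 90],
    [-487.5, -6.5, -60, 0, 90]
  ]
}}

```text
time: 9.25
tool_pos: [0.4455, -0.3039, 0.0983]
tcp_rot: [2.22, 2.221, 0.001]
wrist_force: [0.7, -0.9, -0.0]
width: 0.899
```

Run:
```python
from h import *
print(meas(),bot.read_state()['wrist_force'],bot.read_state()['width'])
c=cam('wrist'); save(c,'w5.png',s=1.5); print(meas())
```

```text
[ 445.47623383 -303.8829934    98.30328591   90.02171599] [ 0.73217669 -0.87045898 -0.04800383] 0.8993557639245918
[ 442.39258702 -301.49624252   93.23511277   90.03578754]
```

View pics/w5.png

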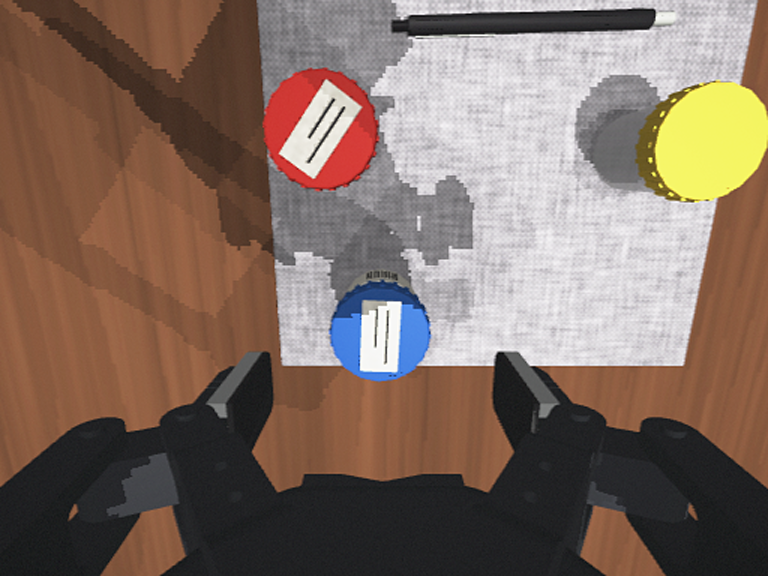

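The blue lid at (380,330) is centred between the jaws. Descending to grip it.

Call:
{"method": "move_arm", "body": {
  "steps": [
    [0, 0, 0, 0, 90],
    [0, 0, 20, 0, 90],
    [0, 0, 45, 0, 90],
    [0, 0, 60, 0, 90],
    [0, 0, 67.5, 0, 90],
    [0, 0, 67.5, 0, 90],
    [0, 0, 67.5, 0, 90],
    [0, 0, 67.5, 0, 90],
    [0, 0, 67.5, 0, 30],
    [0, 0, 67.5, 0, 30],
    [0, 0, 67.5, 0, 30],
    [0, 0, 67.5, 0, 30],
    [0, 0, 67.5, 0, 30],
    [0, 0, 67.5, 0, 30],
    [0, 0, 67.5, 0, 30],
    [0, 0, 67.5, 0, 30],
    [0, 0, 67.5, 0, 30]
  ]
}}

```text
time: 11.0
tool_pos: [0.4455, -0.3056, 0.0322]
tcp_rot: [2.221, 2.22, -0.0]
wrist_force: [-2.2, -0.3, 6.0]
width: 0.521
```

Run:
```python
from h import *
c=cam('wrist'); save(c,'w6.png',s=1)
```

```text
(no output)
```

View pics/w6.png

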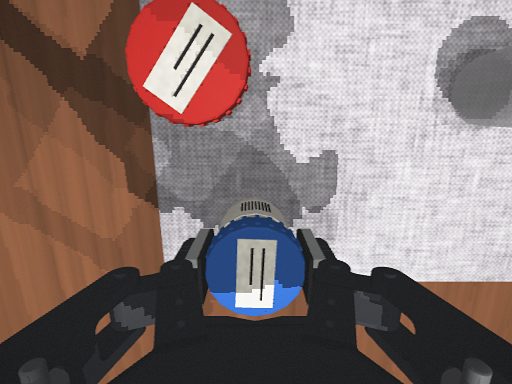

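The blue pot is gripped. Carrying it to the blue collar.

Call:
{"method": "move_arm", "body": {
  "steps": [
    [0, 0, -5, 0, 30],
    [0, 0, -20, 0, 30],
    [0, 0, -45, 0, 30],
    [0, 0, -75, 0, 30],
    [0, 0, -100, 0, 30],
    [10, 2, -110, 0, 30],
    [35, 8, -110, 0, 30],
    [75, 18, -110, 0, 30],
    [120, 29, -110, 0, 30],
    [165, 40, -110, 0, 30],
    [210, 50, -110, 0, 30],
    [255, 61, -110, 0, 30],
    [300, 72, -110, 0, 30],
    [345, 83, -110, 0, 30],
    [390, 94, -110, 0, 30],
    [430, 103, -110, 0, 30],
    [465, 112, -110, 0, 30],
    [484, 117, -110, 0, 30],
    [492, 118, -110, 0, 30],
    [492, 118, -110, 0, 30]
  ]
}}

```text
time: 13.05
tool_pos: [0.5627, 0.1872, 0.1408]
tcp_rot: [-2.22, -2.222, 0.002]
wrist_force: [0.3, -0.2, -0.0]
width: 0.518
```

Call:
{"method": "move_arm", "body": {
  "steps": [
    [0, 0, 0, 0, 30],
    [0, 0, 20, 0, 30],
    [0, 0, 45, 0, 30],
    [0, 0, 70, 0, 30],
    [0, 0, 70, 0, 30],
    [0, 0, 70, 0, 30],
    [0, 0, 70, 0, 30]
  ]
}}

```text
time: 13.75
tool_pos: [0.5646, 0.1864, 0.073]
tcp_rot: [2.222, 2.219, 0.003]
wrist_force: [-0.3, 0.7, -0.3]
width: 0.519
```

Run:
```python
from h import *
print(meas())
c=cam('wrist'); save(c,'w7.png',s=1.5)
c=cam('scene'); save(c,'s7.png',(180,90,380,230),4)
```

```text
[564.61738153 186.35425488  72.96345884  89.90602398]
```

View pics/w7.png

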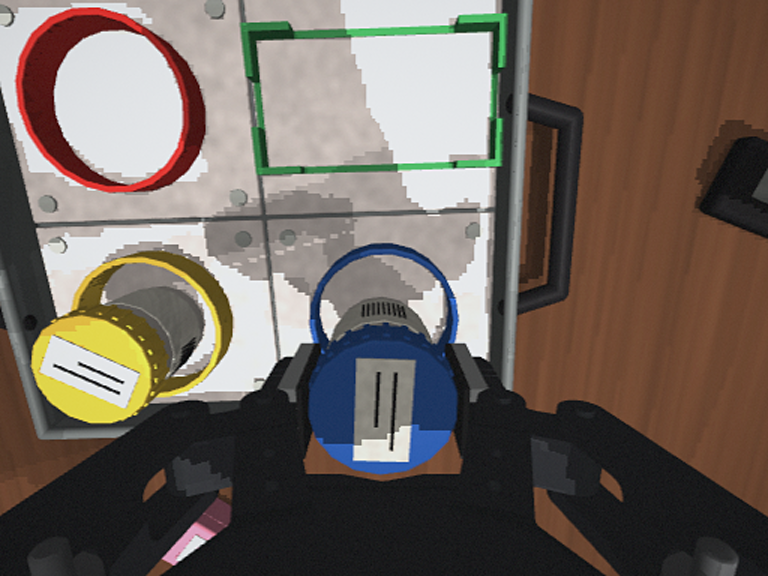

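View pics/s7.png

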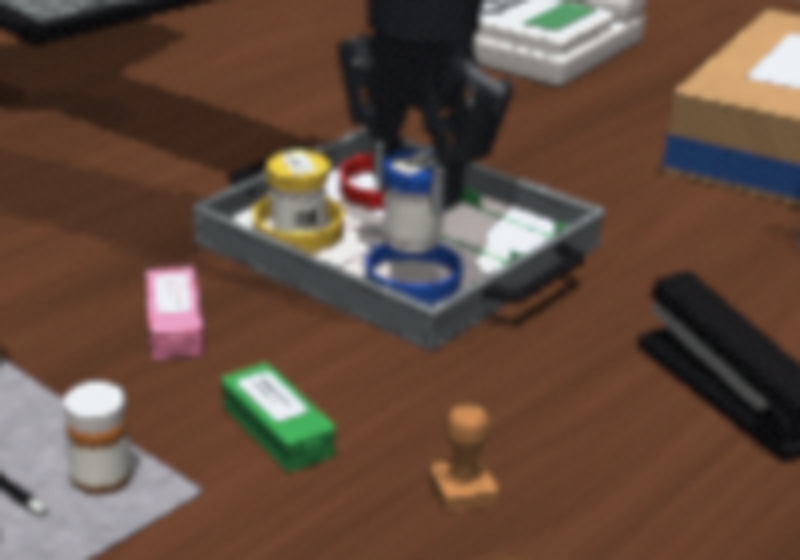

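The blue pot sits over its collar, centred at (383,310) in the wrist view. Lowering, releasing and rising.

Call:
{"method": "move_arm", "body": {
  "steps": [
    [0, -0.5, 15, 0, 30],
    [0, -0.5, 25, 0, 30],
    [0, -0.5, 30, 0, 30],
    [0, -0.5, 32, 0, 30],
    [0, -0.5, 32.5, 0, 30],
    [0, -0.5, 32.5, 0, 30],
    [0, -0.5, 32.5, 0, 30],
    [0, -0.5, 32.5, 0, 30],
    [0, -0.5, 32.5, 0, 55],
    [0, -0.5, 32.5, 0, 60],
    [0, -0.5, 32.5, 0, 70],
    [0, -0.5, 32.5, 0, 80],
    [0, -0.5, 32.5, 0, 80],
    [0, -0.5, 32.5, 0, 80],
    [0, -0.5, 25, 0, 80],
    [0, -0.5, 0, 0, 80],
    [0, -0.5, -35, 0, 80],
    [0, -0.5, -70, 0, 80],
    [0, -0.5, -80, 0, 80]
  ]
}}

```text
time: 15.75
tool_pos: [0.5659, 0.1877, 0.1568]
tcp_rot: [2.219, 2.218, 0.012]
wrist_force: [1.4, 0.5, 0.1]
width: 0.799
```

Run:
```python
from h import *
c=cam('wrist'); save(c,'w8.png',s=1.5); print(c['xyz'],meas())
plan(422,-218,100,90,np.array([563,186.5,151,90]))
```

```text
[0.56372325 0.25249846 0.30045262] [565.92499927 187.67082604 156.71464746  89.97007699]
from [563.  186.5 151.   90. ] tx -404.5 ty -141.0 tz 51.0 turn 0.0
```

View pics/w8.png

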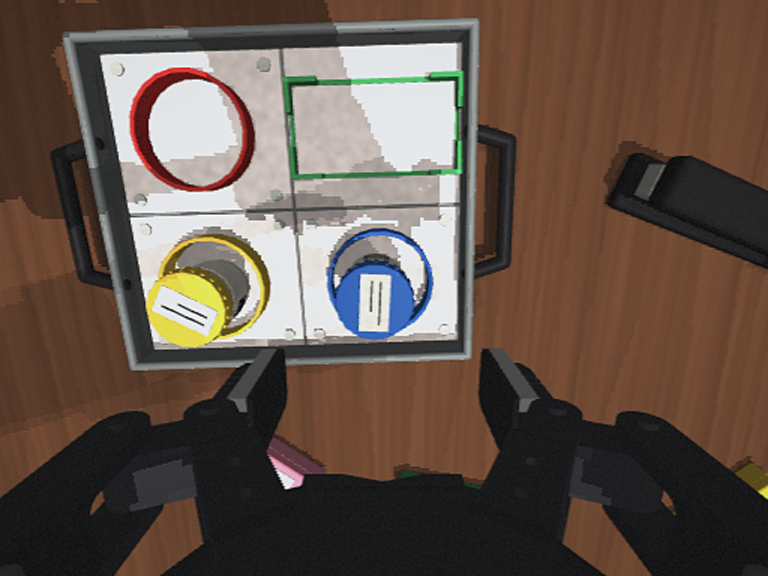

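Blue is in its collar. Next is the red labelled pot.

Call:
{"method": "move_arm", "body": {
  "steps": [
    [-15, -5, 0, 0, 90],
    [-45, -16, 0, 0, 90],
    [-85, -30, 0, 0, 90],
    [-130, -45, 0, 0, 90],
    [-175, -61, 0, 0, 90],
    [-220, -77, 0, 0, 90],
    [-265, -92, 0, 0, 90],
    [-310, -108, 0, 0, 90],
    [-350, -122, 0, 0, 90],
    [-380, -133, 0, 0, 90],
    [-398, -139, 0, 0, 90],
    [-404.5, -141, 0, 0, 90],
    [-404.5, -141, 10, 0, 90],
    [-404.5, -141, 30, 0, 90],
    [-404.5, -141, 50, 0, 90],
    [-404.5, -141, 50, 0, 90],
    [-404.5, -141, 50, 0, 90],
    [-404.5, -141, 50, 0, 90]
  ]
}}

```text
time: 17.6
tool_pos: [0.4223, -0.2173, 0.1018]
tcp_rot: [2.221, 2.221, 0.0]
wrist_force: [0.5, -0.3, 1.1]
width: 0.899
```

Run:
```python
from h import *
c=cam('wrist'); save(c,'w9.png',s=1.5); print(c['xyz'],meas())
```

```text
[ 0.421072   -0.15210668  0.2452966 ] [ 422.51733797 -217.59434058  102.16981369   90.01053394]
```

View pics/w9.png

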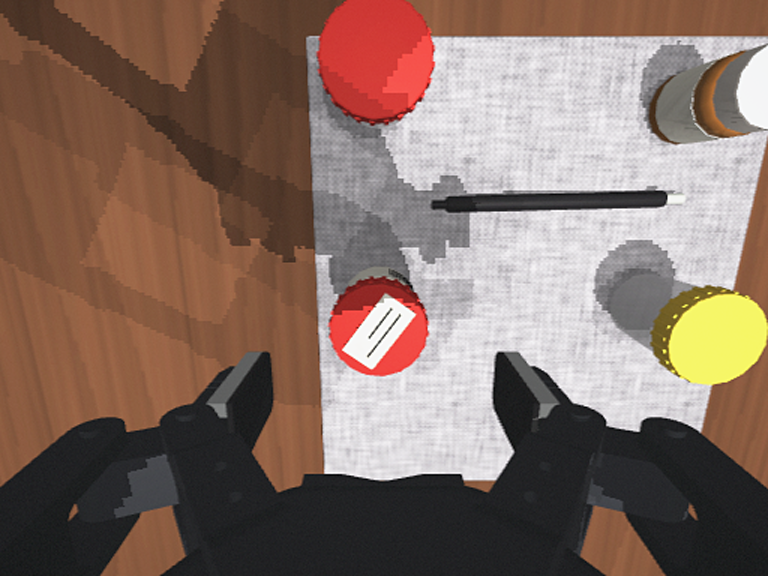

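The labelled red lid is at (379,326), between the jaws. The plain red spare at (377,60) is clear of them.

Call:
{"method": "move_arm", "body": {
  "steps": [
    [0, -1, 20, 0, 90],
    [0, -1, 45, 0, 90],
    [0, -1, 62, 0, 90],
    [0, -1, 70, 0, 90],
    [0, -1, 70, 0, 90],
    [0, -1, 70, 0, 90],
    [0, -1, 70, 0, 90],
    [0, -1, 70, 0, 30],
    [0, -1, 70, 0, 30],
    [0, -1, 70, 0, 30],
    [0, -1, 70, 0, 30],
    [0, -1, 70, 0, 30],
    [0, -1, 70, 0, 30],
    [0, -1, 70, 0, 30],
    [0, -1, 70, 0, 30],
    [0, -1, 70, 0, 30]
  ]
}}

```text
time: 19.25
tool_pos: [0.4211, -0.218, 0.0321]
tcp_rot: [2.221, 2.22, 0.0]
wrist_force: [-1.8, 0.6, 4.8]
width: 0.522
```

Run:
```python
from h import *
c=cam('wrist'); save(c,'w10.png',s=1)
plan(449,282,141,90,np.array([421,-218,31,90]))
```

```text
from [ 421 -218   31   90] tx 500.0 ty 28.0 tz -110.0 turn 0.0
```

View pics/w10.png

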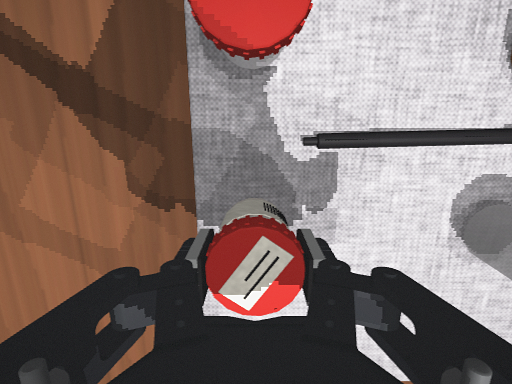

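Call:
{"method": "move_arm", "body": {
  "steps": [
    [0, 0, -5, 0, 30],
    [0, 0, -20, 0, 30],
    [0, 0, -45, 0, 30],
    [0, 0, -75, 0, 30],
    [0, 0, -105, 0, 30],
    [5, 0, -115, 0, 30],
    [30, 2, -115, 0, 30],
    [70, 4, -115, 0, 30],
    [115, 7, -115, 0, 30],
    [160, 9, -115, 0, 30],
    [205, 12, -115, 0, 30],
    [250, 14, -115, 0, 30],
    [295, 17, -115, 0, 30],
    [340, 19, -115, 0, 30],
    [385, 22, -115, 0, 30],
    [430, 24, -115, 0, 30],
    [465, 26, -115, 0, 30],
    [490, 27, -115, 0, 30],
    [500, 28, -115, 0, 30],
    [500, 28, -115, 0, 30]
  ]
}}

```text
time: 21.3
tool_pos: [0.4482, 0.283, 0.1452]
tcp_rot: [-2.219, -2.223, 0.003]
wrist_force: [-0.2, -0.0, -1.4]
width: 0.523
```

Call:
{"method": "move_arm", "body": {
  "steps": [
    [0, 0, 0, 0, 30],
    [0, 0, 20, 0, 30],
    [0, 0, 45, 0, 30],
    [0, 0, 70, 0, 30],
    [0, 0, 75, 0, 30],
    [0, 0, 75, 0, 30],
    [0, 0, 75, 0, 30],
    [0, 0, 75, 0, 30]
  ]
}}

```text
time: 22.1
tool_pos: [0.4502, 0.2827, 0.0729]
tcp_rot: [2.222, 2.22, 0.004]
wrist_force: [-0.0, 0.1, -0.5]
width: 0.526
```

Run:
```python
from h import *
print(meas())
c=cam('wrist'); save(c,'w11.png',s=1.5)
c=cam('scene'); save(c,'s11.png',(180,90,380,230),4)
```

```text
[450.19925657 282.69260062  72.93887306  89.94245185]
```

View pics/w11.png

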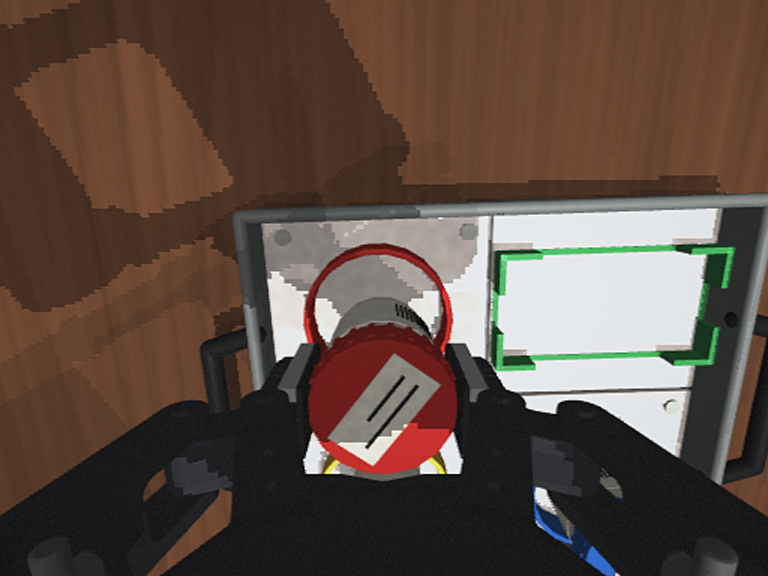

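View pics/s11.png

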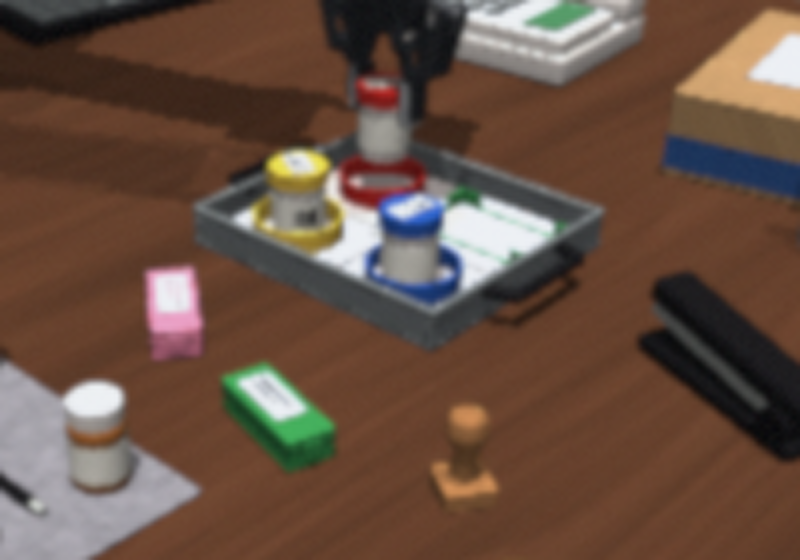

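The red pot is centred over its collar. Lowering, releasing and rising.

Call:
{"method": "move_arm", "body": {
  "steps": [
    [0, 0, 15, 0, 30],
    [0, 0, 25, 0, 30],
    [0, 0, 30, 0, 30],
    [0, 0, 32, 0, 30],
    [0, 0, 32.5, 0, 30],
    [0, 0, 32.5, 0, 30],
    [0, 0, 32.5, 0, 30],
    [0, 0, 32.5, 0, 30],
    [0, 0, 32.5, 0, 55],
    [0, 0, 32.5, 0, 60],
    [0, 0, 32.5, 0, 70],
    [0, 0, 32.5, 0, 80],
    [0, 0, 32.5, 0, 80],
    [0, 0, 32.5, 0, 80],
    [0, 0, 25, 0, 80],
    [0, 0, 0, 0, 80],
    [0, 0, -35, 0, 80],
    [0, 0, -70, 0, 80],
    [0, 0, -80, 0, 80]
  ]
}}

```text
time: 24.1
tool_pos: [0.4516, 0.2839, 0.1564]
tcp_rot: [2.22, 2.219, 0.012]
wrist_force: [1.0, 0.8, 0.9]
width: 0.802
```

Run:
```python
from h import *
c=cam('top'); save(c,'t12.png',(120,190,285,310),4.8); print(meas())
plan(619.5,-4.3,100,166.5,np.array([449,282,151,90]))
```

```text
[451.65100577 283.9136021  156.36823682  89.97194198]
from [449 282 151  90] tx -286.3 ty 170.5 tz 51.0 turn -76.5
```

View pics/t12.png

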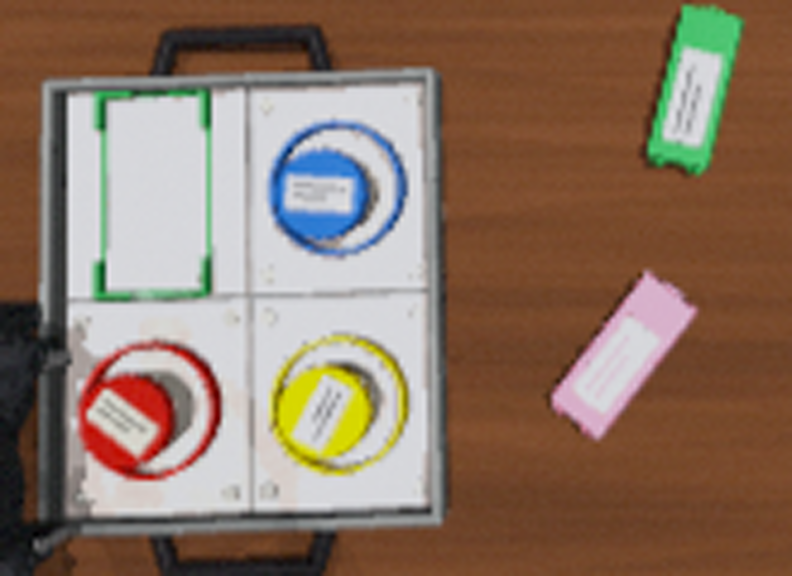

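All three pots are in their collars. Moving to the green mailer.

Call:
{"method": "move_arm", "body": {
  "steps": [
    [-10, 6, 0, -3, 80],
    [-35, 21, 0, -10, 80],
    [-70, 42, 0, -18, 80],
    [-105, 63, 0, -26, 80],
    [-140, 83, 0, -34, 80],
    [-175, 104, 0, -42, 80],
    [-210, 125, 0, -50, 80],
    [-245, 146, 0, -58, 80],
    [-270, 161, 0, -66, 80],
    [-282, 168, 0, -73, 80],
    [-286.5, 170.5, 0, -76.5, 80],
    [-286.5, 170.5, 10, -76.5, 80],
    [-286.5, 170.5, 30, -76.5, 80],
    [-286.5, 170.5, 50, -76.5, 80],
    [-286.5, 170.5, 60, -76.5, 80],
    [-286.5, 170.5, 60, -76.5, 80],
    [-286.5, 170.5, 60, -76.5, 80],
    [-286.5, 170.5, 60, -76.5, 80]
  ]
}}

```text
time: 25.95
tool_pos: [0.6201, -0.0041, 0.0923]
tcp_rot: [0.37, 3.118, 0.0]
wrist_force: [0.2, -0.1, 0.5]
width: 0.796
```

Run:
```python
from h import *
c=cam('wrist'); save(c,'w13.png',s=1.5); print(c['xyz'],meas())
t=load('top')
for n,x,y in [('b',320,195),('r',126,419),('y',324,411)]:
    print(n,np.round(atz(t,120+(x+.5)/4.8-.5,190+(y+.5)/4.8-.5,.069)*1000,1),np.round(pt(t,120+x/4.8,190+y/4.8)*1000,1))
```

```text
[0.55517045 0.01099166 0.23572293] [620.25628769  -4.13857693  92.53527467 166.4674735 ]
b [561.4 185.3  69. ] [560.4 184.9  66.1]
r [450.1 279.7  69. ] [449.2 278.6  69.3]
y [454.1 181.   69. ] [452.7 180.7  65.7]
```

View pics/w13.png

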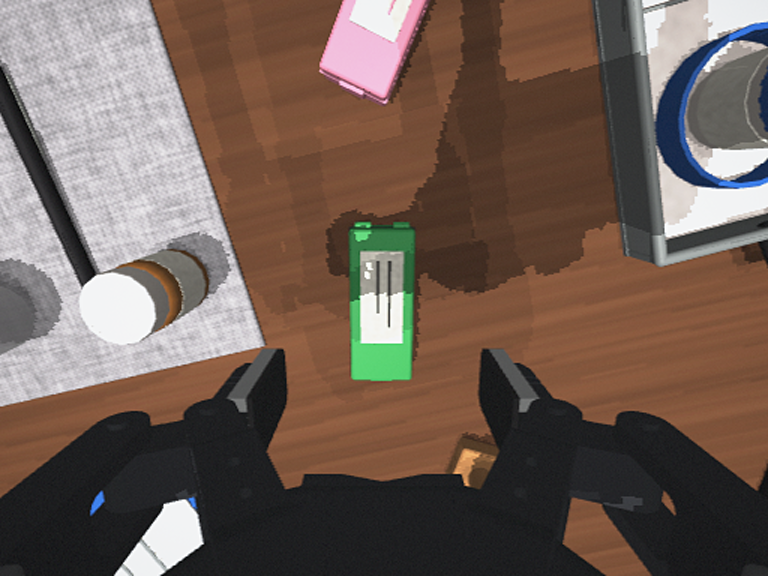

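Run:
```python
from h import *
c=load('wrist')
P=[atz(c,u/1.5,v/1.5,.024)*1000 for u,v in [(351,380),(412,380),(351,231),(414,230)]]
print(np.round(P,1),np.mean(P,0))
for u,v in [(450,470),(470,480)]: print(pt(c,u/1.5,v/1.5))
```

```text
[[655.1 -31.1  24. ]
 [663.1   1.9  24. ]
 [575.2 -10.2  24. ]
 [582.2  20.9  24. ]] [618.90522567  -4.62382135  24.        ]
[0.73815172 0.01111975 0.00838111]
[0.73777951 0.02152172 0.02101872]
```

The mailer's centre measures (619,-4.6), which matches the top view, and its long axis lines up with the jaws. Descending to grip it.

Call:
{"method": "move_arm", "body": {
  "steps": [
    [0, 0, 20, 0, 80],
    [0, 0, 45, 0, 80],
    [0, 0, 65, 0, 80],
    [0, 0, 78, 0, 80],
    [0, 0, 84, 0, 80],
    [0, 0, 86, 0, 80],
    [0, 0, 86, 0, 80],
    [0, 0, 86, 0, 80],
    [0, 0, 86, 0, 80],
    [0, 0, 86, 0, 20],
    [0, 0, 86, 0, 20],
    [0, 0, 86, 0, 20],
    [0, 0, 86, 0, 20],
    [0, 0, 86, 0, 20],
    [0, 0, 86, 0, 20],
    [0, 0, 86, 0, 20],
    [0, 0, 86, 0, 20],
    [0, 0, 86, 0, 20],
    [0, 0, 86, 0, 20]
  ],
  "newtons": 30
}}

```text
time: 27.9
tool_pos: [0.6197, -0.0043, 0.0057]
tcp_rot: [0.37, 3.119, 0.0]
wrist_force: [0.4, -0.1, 6.5]
width: 0.394
```

Run:
```python
from h import *
c=cam('wrist'); save(c,'w14.png',s=1); print(meas())
c=cam('scene'); save(c,'s14.png',(180,110,380,250),4)
plan(560.8,285,105,181.8,np.array([619.5,-4.3,5,166.5]))
```

```text
[619.72992962  -4.25625806   5.76865126 166.46938261]
from [619.5  -4.3   5.  166.5] tx 124.6 ty 267.6 tz -100.0 turn -15.3
```

View pics/w14.png

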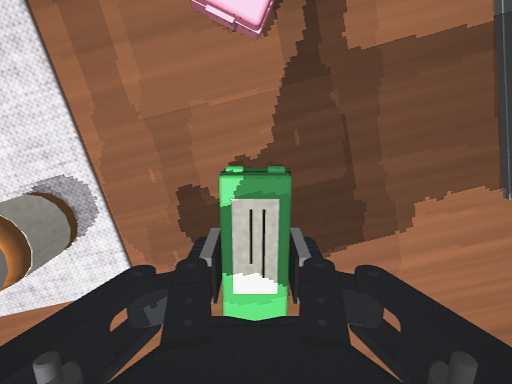

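View pics/s14.png

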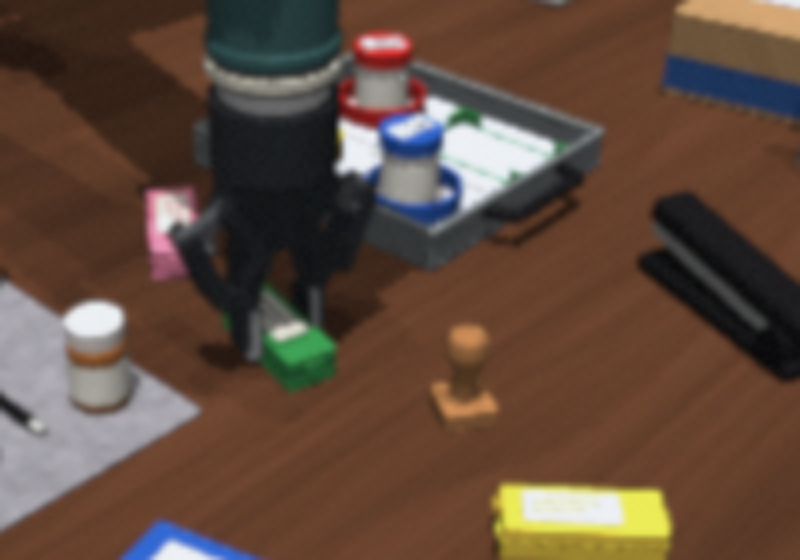

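Call:
{"method": "move_arm", "body": {
  "steps": [
    [0, 0, -4, 0, 20],
    [0, 0, -18, 0, 20],
    [0, 0, -42, 0, 20],
    [0, 0, -72, 0, 20],
    [0, 0, -100, 0, 20],
    [0, 0, -120, 0, 20],
    [6, 13, -125, -1, 20],
    [20, 43, -125, -3, 20],
    [38, 81, -125, -5, 20],
    [56, 120, -125, -7, 20],
    [75, 161, -125, -9, 20],
    [93, 200, -125, -11, 20],
    [108, 232, -125, -13, 20],
    [119, 255, -125, -15, 20],
    [124.5, 267.5, -125, -15.3, 20],
    [124.5, 267.5, -125, -15.3, 20],
    [124.5, 267.5, -125, -15.3, 20],
    [124.5, 267.5, -125, -15.3, 20]
  ]
}}

```text
time: 29.8
tool_pos: [0.5609, 0.2837, 0.13]
tcp_rot: [0.046, -3.141, 0.001]
wrist_force: [0.1, -0.2, -0.6]
width: 0.39
```

Run:
```python
from h import *
c=cam('wrist'); save(c,'w15.png',s=1.5); print(meas(),bot.read_state()['width'])
c=cam('scene'); save(c,'s15.png',(180,70,380,210),4)
```

```text
[ 561.07442877  283.58318267  130.09016484 -178.33224965] 0.39120007679641244
```

View pics/w15.png

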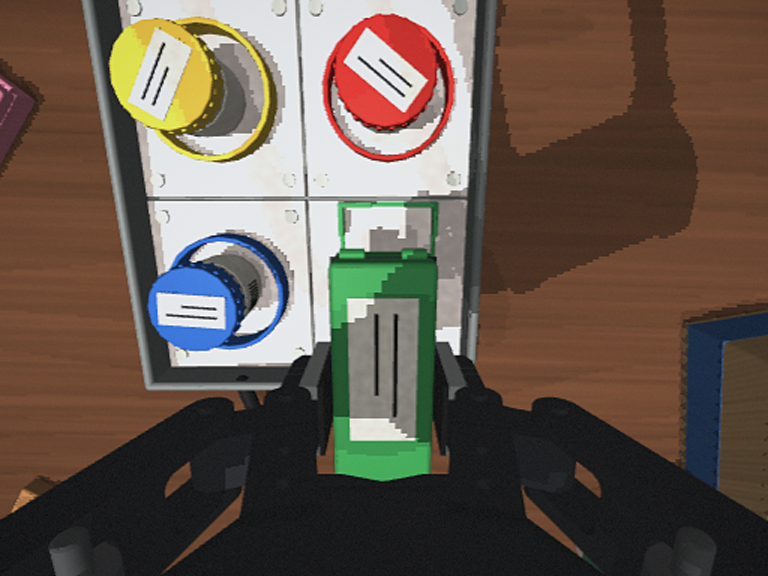

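View pics/s15.png

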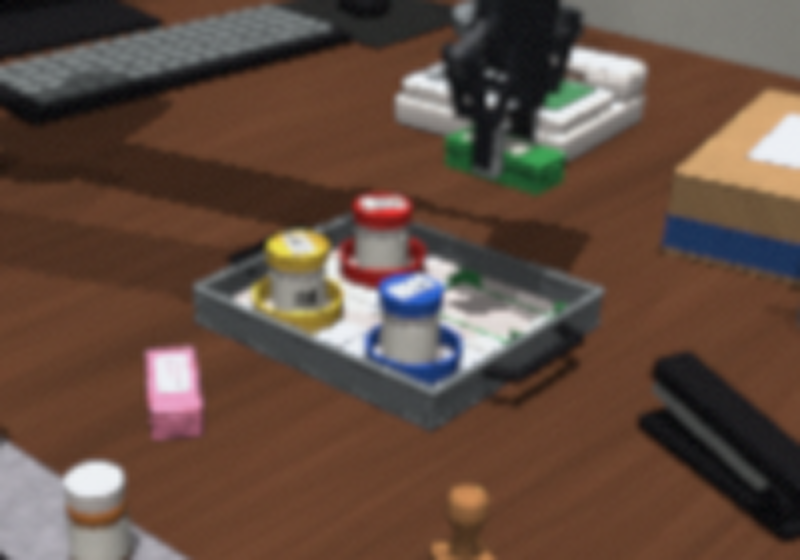

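Run:
```python
from h import *
c=load('wrist')
for n,u,v,z in [('nA',339,203,.021),('nB',438,203,.021),('red',388,88,.027),('blue',230,291,.027)]: print(n,np.round(atz(c,u/1.5,v/1.5,z)*1000,1))
print(meas())
```

```text
nA [507.3 256.   21. ]
nB [505.6 314.7  21. ]
red [445.3 283.   27. ]
blue [561.5 190.2  27. ]
[ 561.16371682  283.62492779  130.22912796 -178.334587  ]
```

The nest agrees with the top-view measurement, centred at about (561, 285.5). Lowering the mailer and opening only a little, since the wall is close.

Call:
{"method": "move_arm", "body": {
  "steps": [
    [0, 1.5, 20, 0, 20],
    [0, 1.5, 45, 0, 20],
    [0, 1.5, 70, 0, 20],
    [0, 1.5, 90, 0, 20],
    [0, 1.5, 102, 0, 20],
    [0, 1.5, 109, 0, 20],
    [0, 1.5, 113, 0, 20],
    [0, 1.5, 115, 0, 20],
    [0, 1.5, 115, 0, 20],
    [0, 1.5, 115, 0, 20],
    [0, 1.5, 115, 0, 20],
    [0, 1.5, 115, 0, 42],
    [0, 1.5, 115, 0, 46],
    [0, 1.5, 115, 0, 50],
    [0, 1.5, 115, 0, 54],
    [0, 1.5, 115, 0, 54],
    [0, 1.5, 115, 0, 54]
  ]
}}

```text
time: 31.6
tool_pos: [0.5608, 0.2864, 0.0152]
tcp_rot: [0.048, -3.141, 0.0]
wrist_force: [-0.7, 0.0, -0.0]
width: 0.535
```

Run:
```python
from h import *
c=cam('wrist'); save(c,'w16.png',s=1.5); print(meas(),bot.read_state()['width'],bot.read_state()['wrist_force'])
c=cam('scene'); save(c,'s16.png',(180,70,380,210),4)
```

```text
[ 560.76153586  286.44598481   15.2586182  -178.23362534] 0.5400106145891399 [-0.61040059  0.43204302  0.62675694]
```

View pics/w16.png

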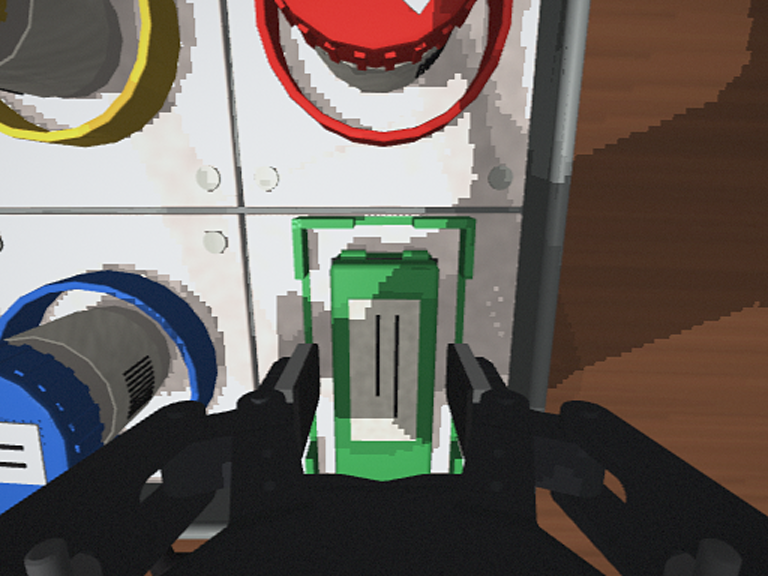

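View pics/s16.png

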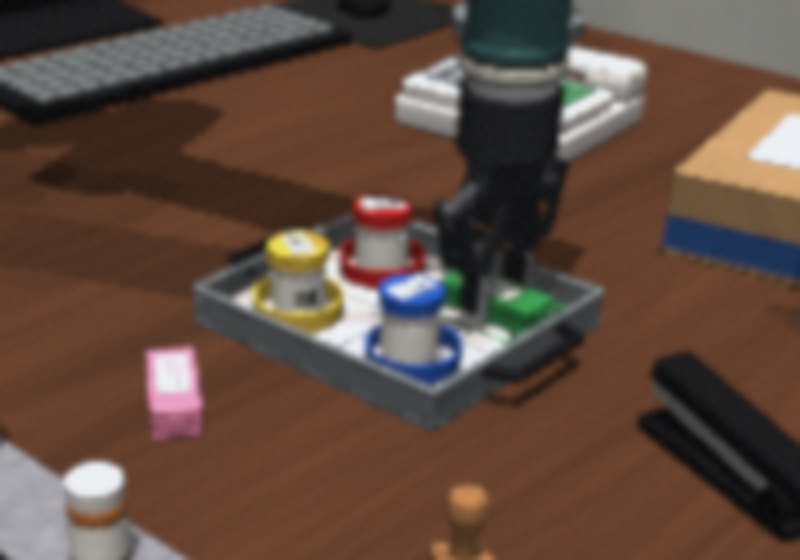

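The mailer lies in the nest with both pads off it. Rising straight up, then moving away towards the middle of the desk for a final check.

Call:
{"method": "move_arm", "body": {
  "steps": [
    [0, 0, -5, 0, 54],
    [0, 0, -20, 0, 54],
    [0, 0, -50, 0, 54],
    [0, 0, -90, 0, 54],
    [0, 0, -135, 0, 54],
    [0, 0, -160, 0, 54],
    [0, 0, -165, 0, 54],
    [-20, -25, -165, 0, 54],
    [-45, -70, -165, 0, 54],
    [-70, -115, -165, 0, 54],
    [-95, -160, -165, 0, 54],
    [-110, -200, -165, 0, 54],
    [-120, -225, -165, 0, 54],
    [-120, -230, -165, 0, 54],
    [-120, -230, -165, 0, 54],
    [-120, -230, -165, 0, 54],
    [-120, -230, -165, 0, 54]
  ]
}}

```text
time: 33.4
tool_pos: [0.6871, 0.0619, 0.1801]
tcp_rot: [0.051, -3.141, -0.001]
wrist_force: [-0.0, -0.4, 0.8]
width: 0.541
```

Run:
```python
from h import *
c=cam('top'); save(c,'t17.png',(120,180,420,320),2.6); save(c,'t17b.png',(120,190,225,310),4.8)
c=cam('scene'); save(c,'s17.png',s=1.5); print(meas())
```

```text
[ 687.37312133   61.83521388  180.36778464 -178.12220287]
```

View pics/t17.png

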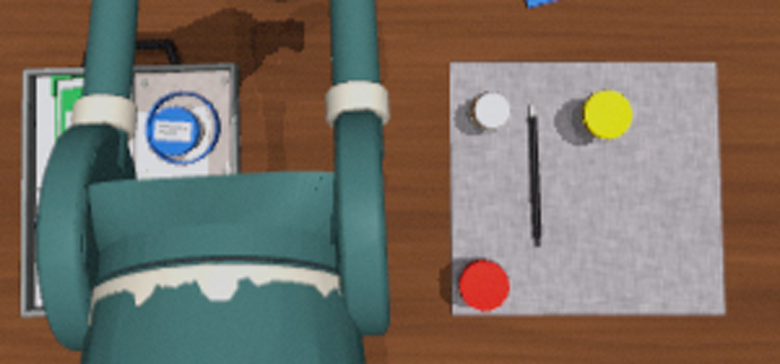

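View pics/t17b.png

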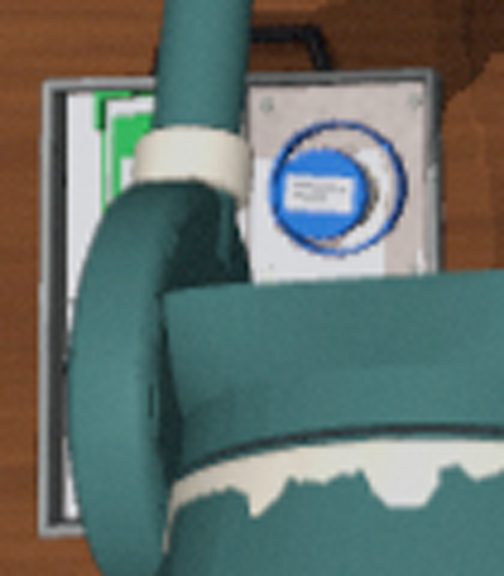

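View pics/s17.png

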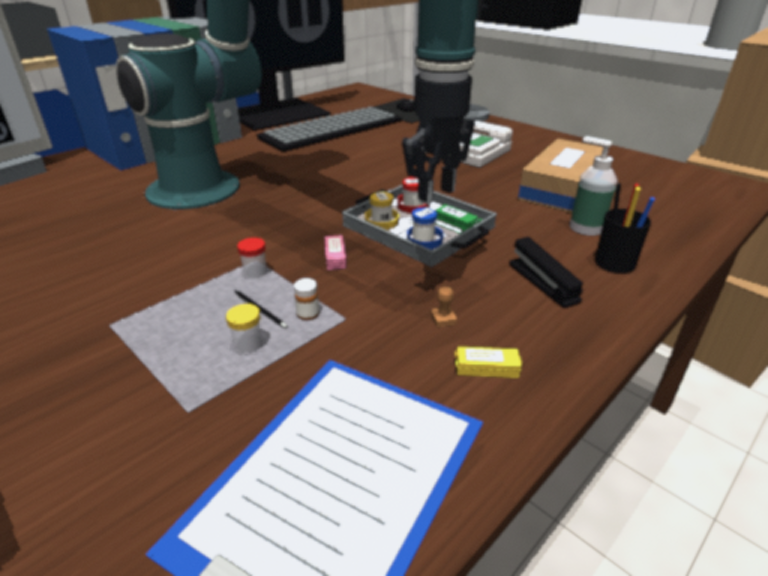

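The arm hides most of the carrier from above, so I'm moving it aside for a clear top view.

Call:
{"method": "move_arm", "body": {
  "steps": [
    [0, -40, 0, 0, 54],
    [0, -85, 0, 0, 54],
    [0, -130, 0, 0, 54],
    [0, -175, 0, 0, 54],
    [0, -220, 0, 0, 54],
    [0, -265, 0, 0, 54],
    [0, -300, 0, 0, 54],
    [0, -320, 0, 0, 54],
    [0, -320, 0, 0, 54],
    [0, -320, 0, 0, 54],
    [0, -320, 0, 0, 54],
    [0, -320, 0, 0, 54]
  ]
}}

```text
time: 34.7
tool_pos: [0.698, -0.2576, 0.1804]
tcp_rot: [0.052, -3.141, -0.001]
wrist_force: [0.8, 0.1, -0.4]
width: 0.54
```

Run:
```python
from h import *
c=cam('top'); save(c,'t18.png',(120,190,285,310),4.8); print(meas())
```

```text
[ 697.98446723 -257.79045481  180.40614631 -178.11795953]
```

View pics/t18.png

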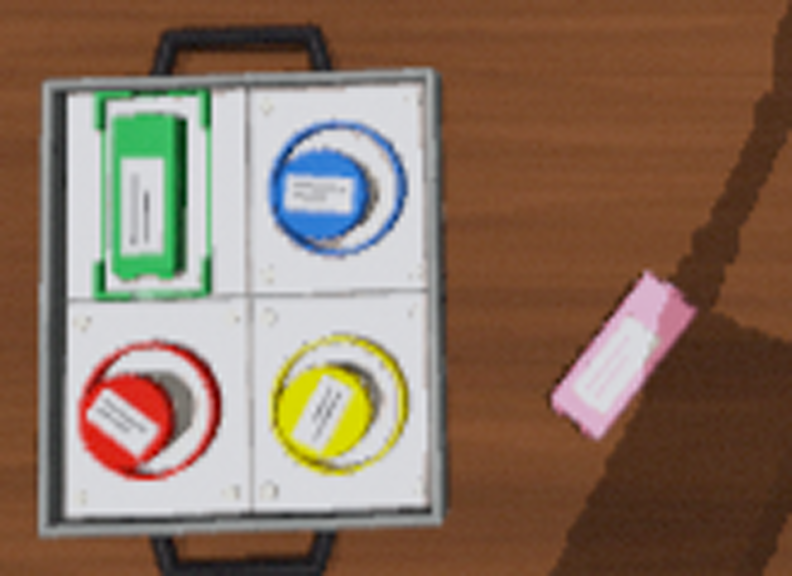

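Run:
```python
from h import *
t=load('top')
def g(x,y,z): return atz(t,120+(x+.5)/4.8-.5,190+(y+.5)/4.8-.5,z)*1000
for n,x,y,z in [('b',320,195,.069),('r',126,419,.069),('y',324,411,.069),('blueC',338,188,.027),('yelC',339,403,.027),('redC',150,410,.027)]: print(n,np.round(g(x,y,z),1))
P=[g(x,y,.033) for x,y in [(112,115),(180,115),(112,280),(178,278)]]; print(np.round(P,1),np.mean(P,0))
for n,u,v in [('m',140,200),('b',320,195),('r',120,419),('y',324,411)]: print(n,np.round(pt(t,120+u/4.8,190+v/4.8)*1000,1))
```

```text
b [561.4 185.3  69. ]
r [450.1 279.7  69. ]
y [454.1 181.   69. ]
blueC [565.1 184.8  27. ]
yelC [453.1 181.9  27. ]
redC [449.4 280.8  27. ]
[[603.5 304.   33. ]
 [603.5 268.   33. ]
 [517.  301.   33. ]
 [518.1 266.4  33. ]] [560.52625677 284.86004406  33.        ]
m [557.7 287.   31.9]
b [560.4 184.8  66.8]
r [448.9 282.3  67.1]
y [453.1 180.1  68.5]
```

```bash
python3 -c "
from workcell import bot
print(bot.finish_job(), bot.read_state()['time'])"
```

```text
the job is handed in; nothing more can be done
the job is handed in; nothing more can be done
```

The carrier is packed: the yellow, blue and red labelled pots each stand in the collar of their colour, and the green mailer lies flat in its nest. I handed the job in shortly after 35 s of robot time; no verdict was reported.

| Item | Distance from its place's centre | Height of its top |
|---|---|---|
| Yellow pot | about 1.5 mm | 68 mm (69 expected) |
| Blue pot | about 4 mm | 67 mm (69 expected) |
| Red pot | about 1.5 mm | 67 mm (69 expected) |
| Mailer | about 1 mm, about 2 degrees or less off the nest's long side | 32 mm (33 expected) |

- **Pots and mailer:** these figures are from the last top-camera picture, taken with the arm moved aside and the gripper clear. The mailer angle compares its edges with the nest's.
- **Spare pots:** both spares appeared at their starting pixels in a top view taken just before the arm moved aside. I did not re-check them afterwards; that last move passed over the mat side at 180 mm tool height.
- **Camera disagreement:** the wrist and top cameras differed by up to about 5 mm on the collar and nest positions. I aimed in between, well inside the 15 mm allowed. No check failed.

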